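# Stroke the lids of a curved sample tray shut

### The arm

A 6-joint arm with a two-finger parallel gripper is mounted at the origin on the work surface. World frame = base frame: x ahead of the robot, y to its left, z up, the work surface at z = 0. Lengths are in m, angles in degrees, forces in N, time in s.
With the tool pointing down it reaches from about 0.25 to 0.725 m from the base axis. Payload 9.7 kg.
Tool frame: the origin (TCP) lies where the fingers leave the gripper's body, on its centre line; the fingertips stand 73 mm ahead of it and the grasp point (between the pads) lies 54 mm ahead of it; y points along the fingers, x is the direction in which the jaws open and shut, and the axes are right-handed (so a half turn about y gives the same grasp; the last joint's range is limited). The gripper opens to 85 mm and grips with 20 to 120 N. Pads are 22 mm wide; open, the fingers measure 114 mm over their backs; the gripper's body (76 mm by 85 mm) begins 54 mm behind the grasp point. The pads swing forward as they close: fully open they stand 13 mm farther back than shut.
Start: joints at [64.63, 4.979, 10.078, 95.1, 0, 90], TCP at [0.236, 0.497, 0.304] pointing down, gripper open.
Joint ranges: [-179.16, 179.16], [-48.56, 103.87], [-65.8, 70.77], [-126.05, 130.52], [-82.76, 87.17], [-180, 180]. Speed limits (degrees/s): [127.2, 127.2, 147.25, 180, 180, 180].

### API

Orientations are given as [roll, pitch, yaw] about the fixed x, y, z axes, in that order (R = Rz(yaw) Ry(pitch) Rx(roll)).
In Python, from workcell import sensors, imaging, bot, models gives the robot as it stands.
- The arm moves only by the tool arm_command, never from a script. Its argument "rows" is one flat list of numbers, 7 for each row, row after row: the shift along the tool's x, y, z in cm, then the turn, a rotation vector about the tool's x, y, z in degrees, then the gripper's target within -1 to 1 (fully open at 1, half-way at 0, shut at -1). A call has 1 to 12 rows; each row is the pose to reach, as a shift and turn from the pose commanded when the call began, along the tool's axes at that moment; what a row does not reach only later rows make up. A row lasts 1/12 s, in which the tool goes at most 41.7 mm and 7.16 degrees, less where a joint would pass 70% of its speed; a pose out of reach is approached as far as the arm can. A call with a gripper value outside its range is refused whole. The fingers move at their own pace and stop on an object; "force" is the grip in N (left out, the last holds). Time passes only in rows, so rows that repeat a pose let the fingers close. It gives the time, the measured TCP pose, the force and the opening at its end, in the units of the state.
- sensors.get_obs(): the state, without advancing time (a new reading comes with each control period).
- imaging.camera(name): name is "scene" or "top" or "wrist"; returns a dict with "pixels" (420x560x3 uint8, blue, green, red), "z_map" (420x560 float32, m along the optical axis (not along the pixel's ray), 0 where there is no reading), "camera_matrix" (3x3 intrinsics, pixels), "D" ([k1, k2, p1, p2, k3] as OpenCV has them; the pictures are not rectified), "world_from_camera" (4x4, takes a point from camera to world coordinates). Camera axes: x right, y up, looking along -z (the intrinsics and any distortion apply to the point x, -y, -z); pixel columns grow to the right and rows downward; lengths in m; the calibration is good to about 2 mm. A picture is of the moment at which its call begins.
- bot.job_done(): hands the job in, once; it reports no verdict.
Trained networks look in the newest picture that a camera, given by its name, has taken for a name from the list of things; names that differ only in an ending like _2 or _b are one class to them, and where a whole thing is asked for, a point or a joint stands for the part that bears it (a point fixed in the world has none). Each returns a list of dicts, best first, with "conf" (0 to 1); they miss things now and then, are a little off and sometimes report something else, mostly with a low value. They report only what shows in the picture. A call takes as long as a camera call. They do not tell look-alikes from the thing itself.
- models.search_frame(thing, camera): "extent" ([centre column, centre row, width, height] in pixels, round what is visible of it).
- models.spot_point(thing, camera): "location" ([column, row] in pixels: a listed point, or the origin of a listed thing).
The state is a dict: "time": time; "q": joint angles; "qd": joint speeds; "joint_efforts": joint torques, N m; "ee_pos": TCP position; "tcp_rot": TCP orientation; "wrist_force": force on the tool from outside, world axes, zero at the start; "torque": the same for the moment, N m; "opening": finger opening in m.
Only numpy, scipy, OpenCV 4.12 (cv2) and the standard library are available. Lean on these libraries where they do the work, as an engineer would, in place of code of your own. Each camera call takes 0.05 s, during which the arm holds its last target.

### The job

The six blue flip lids along the curved row of the white sample tray are standing half open. Starting at the orange end, run your fingertips lightly along the row, following its curve, so that the lids go down one after another until all six lie flat. Press only gently; do not grip, lift or shift the tray, do not force any lid back over its hinge, leave the two vials and everything else on the bench undisturbed, and take the hand clear at the end.

Things in the scene. Friction and masses are not known exactly. Their poses are not given: they have to be found in the camera images.
- tray: white plastic sample tray, loose, 0.9 kg, 210 x 125 x 33 mm. Origin on its underside; x, y level, z up. Six compartments in an arc (radius 150 mm about x 0, y -120 mm), bulging to +y, running to +x from an orange start pad to a grey end pad; pitch 28 mm, row 34 mm wide, rims 29.5 mm high. On the arc's hollow side (-y) a floor 4 mm high carries two loose vials.
- start (a point): centre of the flat top of the orange start pad, 33 mm above the table: 16 mm along the row, 34 mm across, level with the shut lids
- finish (a point): centre of the flat top of the grey end pad, 33 mm above the table, same size
- row1 (a point): fixed in the tray: centre of the top of lid 1 when it lies shut (33 mm above the table). Lid 1 of 6 counted from the orange end
- row2 (a point): fixed in the tray: centre of the top of lid 2 when it lies shut (33 mm above the table). Lid 2 of 6 counted from the orange end
- row3 (a point): fixed in the tray: centre of the top of lid 3 when it lies shut (33 mm above the table). Lid 3 of 6 counted from the orange end
- row4 (a point): fixed in the tray: centre of the top of lid 4 when it lies shut (33 mm above the table). Lid 4 of 6 counted from the orange end
- row5 (a point): fixed in the tray: centre of the top of lid 5 when it lies shut (33 mm above the table). Lid 5 of 6 counted from the orange end
- row6 (a point): fixed in the tray: centre of the top of lid 6 when it lies shut (33 mm above the table). Lid 6 of 6 counted from the orange end
- lid1 (a joint): opening of lid 1 from the orange end, rad: 0 lies shut and level, greater is more open (stop at 1.6). Blue lid 24 mm along the row x 28 mm across x 3 mm; its hinge is 12.5 mm before point row1, on the side of the orange end, and its free edge rises on the far side. It stays where it is left; about 0.5 N at the free edge moves it
- lid2 (a joint): opening of lid 2 from the orange end, rad: 0 lies shut and level, greater is more open (stop at 1.6). Blue lid 24 mm along the row x 28 mm across x 3 mm; its hinge is 12.5 mm before point row2, on the side of the orange end, and its free edge rises on the far side. It stays where it is left; about 0.5 N at the free edge moves it
- lid3 (a joint): opening of lid 3 from the orange end, rad: 0 lies shut and level, greater is more open (stop at 1.6). Blue lid 24 mm along the row x 28 mm across x 3 mm; its hinge is 12.5 mm before point row3, on the side of the orange end, and its free edge rises on the far side. It stays where it is left; about 0.5 N at the free edge moves it
- lid4 (a joint): opening of lid 4 from the orange end, rad: 0 lies shut and level, greater is more open (stop at 1.6). Blue lid 24 mm along the row x 28 mm across x 3 mm; its hinge is 12.5 mm before point row4, on the side of the orange end, and its free edge rises on the far side. It stays where it is left; about 0.5 N at the free edge moves it
- lid5 (a joint): opening of lid 5 from the orange end, rad: 0 lies shut and level, greater is more open (stop at 1.6). Blue lid 24 mm along the row x 28 mm across x 3 mm; its hinge is 12.5 mm before point row5, on the side of the orange end, and its free edge rises on the far side. It stays where it is left; about 0.5 N at the free edge moves it
- lid6 (a joint): opening of lid 6 from the orange end, rad: 0 lies shut and level, greater is more open (stop at 1.6). Blue lid 24 mm along the row x 28 mm across x 3 mm; its hinge is 12.5 mm before point row6, on the side of the orange end, and its free edge rises on the far side. It stays where it is left; about 0.5 N at the free edge moves it
- vial_clear: clear vial with blue cap, 22 mm wide, 43 mm tall, standing on the tray's floor; origin under its base
- vial_amber: amber vial with white cap, 22 mm wide, 43 mm tall, standing on the tray's floor; origin under its base
- bottle: amber bottle, 64 mm wide, 150 mm tall; origin under its base
- beaker: glass beaker, 70 mm wide, 85 mm tall; origin under its base
- jar: clear jar with yellow lid, 56 mm wide, 60 mm tall; origin under its base
- notebook: blue notebook lying flat, 150 x 100 x 12 mm; origin under its middle
- rack: clear rack with blue-capped tubes, 70 x 190 mm, 100 mm tall; origin under its middle
Things that resemble listed ones, but are neither listed nor needed, are in the scene too. What is shaped like the tray but purple is not meant.

How it is judged:
By the outcome, as a careful person would: the job done as asked, in the order asked, and still so for the second after the job is handed in, with the robot touching nothing.
It also fails if it takes over 48 s, if anything falls off the work surface, if the arm or the gripper's body presses on something with over 40 N, if the wrist force passes 120 N, or if a joint passes its speed limit or range.

## Working session

There is one attempt and no reset: what is moved stays moved. The work goes in short steps, Python scripts to look and compute and a tool call to move; the robot and the scene stay as the last step left them, time stands still between calls to the robot, and variables do not carry over. Pictures are saved under pics/ and viewed, and the job is handed in when it is done.

Besides the shell and the picture viewer there is one more tool, called after "Request:" as a command line: name --argument value ..., lists and objects as JSON in quotes. arm_command: Moves the arm, as the interface text tells. Its arguments: {"type":"object","properties":{"rows":{"type":"array","items":{"type":"number"}},"force":{"type":"number"}},"required":["rows"]}

```bash
mkdir -p pics; ls
python3 - <<'E'
from workcell import sensors, imaging, bot, models
import cv2
print(sensors.get_obs())
for n in ["scene","top","wrist"]:
    c=imaging.camera(n); cv2.imwrite(f"pics/{n}0.png",c["pixels"])
    print(n,c["camera_matrix"].tolist(),c["D"],c["world_from_camera"].tolist())
    for t in ["tray","start","finish","row1","row2","row3","row4","row5","row6","vial_clear","vial_amber"]:
        print(t,[(r["conf"],r["location"]) for r in models.spot_point(t,n)[:3]])
E
```

```text
pics
{'time': 0.0, 'q': array([ 6.46299292e+01,  5.00959505e+00,  1.00339596e+01,  9.50989593e+01,
       -1.24664949e-03,  8.99991447e+01]), 'qd': array([ 0.00715833, -0.02013103,  0.0539175 ,  0.08910098, -0.0203407 ,
       -0.02363219]), 'joint_efforts': array([ 2.22929484e-04, -5.20391536e+01,  4.64797533e+01,  1.66886277e-02,
       -2.33301932e-06, -2.25910964e-05]), 'ee_pos': array([0.23560098, 0.49683338, 0.30319302]), 'tcp_rot': array([-9.00012455e+01,  7.45947957e-02,  6.46307845e+01]), 'wrist_force': array([ 0.10775969,  0.44895171, -0.04174519]), 'torque': array([-0.02666061,  0.01290013, -0.0167957 ]), 'opening': 0.085590604188938}
scene [[453.26220894121315, 0.0, 282.9613171412907], [0.0, 453.26220894121315, 205.09227874548776], [0.0, 0.0, 1.0]] [-0.05148227  0.          0.          0.          0.        ] [[0.08239857033115912, -0.6173370984255542, 0.7823716396412249, 1.4006075127945725], [0.996598973364023, 0.05181380462253496, -0.06407664114412581, -0.09906869158215192], [-0.0009807635578127046, 0.7849905964774708, 0.6195069019347469, 0.7115264493910644], [0.0, 0.0,
[... 2325 characters left out ...]
, 0.11376370363518572, 0.5257108813026008], [0.00011069216959885341, -0.2655699993124428, 0.964091574080197, 0.37355488046844876], [0.0, 0.0, 0.0, 1.0]]
tray [(0.75, [79.6, 337.8])]
start []
finish [(0.78, [102.0, 302.5])]
row1 [(0.93, [49.2, 335.1]), (0.82, [38.1, 347.5]), (0.76, [80.8, 309.8])]
row2 [(0.93, [49.2, 335.1]), (0.82, [38.1, 347.5]), (0.76, [80.8, 309.8])]
row3 [(0.93, [49.2, 335.1]), (0.82, [38.1, 347.5]), (0.76, [80.8, 309.8])]
row4 [(0.93, [49.2, 335.1]), (0.82, [38.1, 347.5]), (0.76, [80.8, 309.8])]
row5 [(0.93, [49.2, 335.1]), (0.82, [38.1, 347.5]), (0.76, [80.8, 309.8])]
row6 [(0.93, [49.2, 335.1]), (0.82, [38.1, 347.5]), (0.76, [80.8, 309.8])]
vial_clear []
vial_amber []
```

View pics/top0.png

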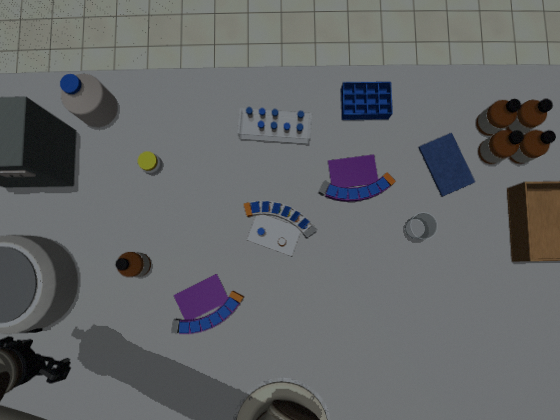

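View pics/scene0.png

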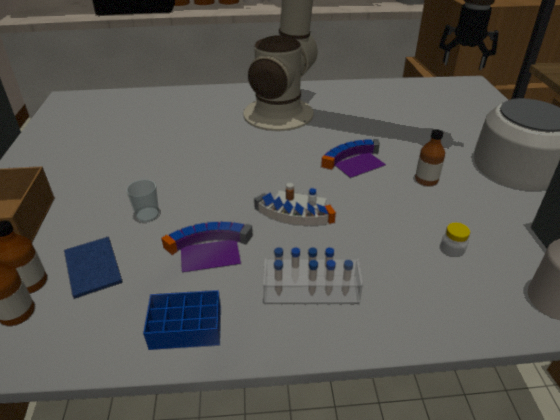

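Run:
```python
import cv2
im=cv2.imread("pics/top0.png")
cv2.imwrite("pics/topcrop.png",cv2.resize(im[150:270,200:360],None,fx=5,fy=5,interpolation=cv2.INTER_CUBIC))
im=cv2.imread("pics/scene0.png")
cv2.imwrite("pics/scenecrop.png",cv2.resize(im[140:260,220:380],None,fx=5,fy=5,interpolation=cv2.INTER_CUBIC))
```

```text
(no output)
```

View crop.

View pics/topcrop.png

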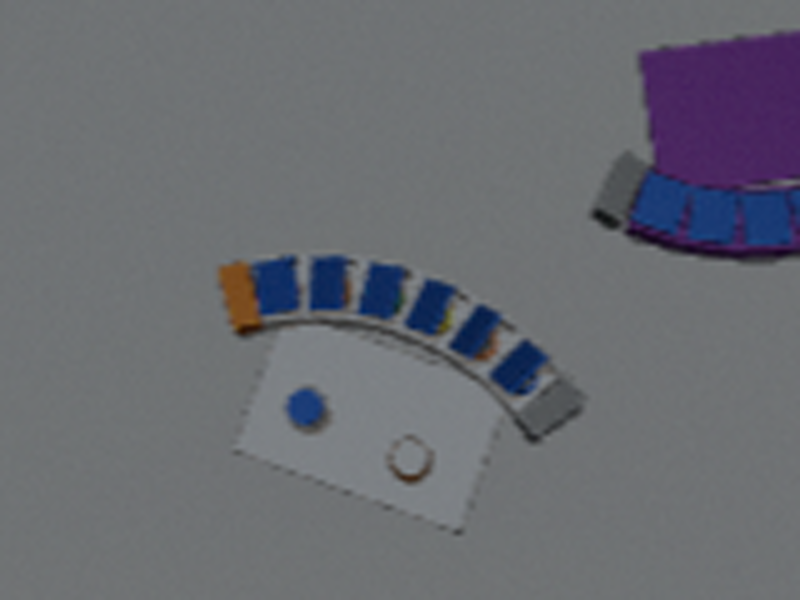

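View pics/scenecrop.png

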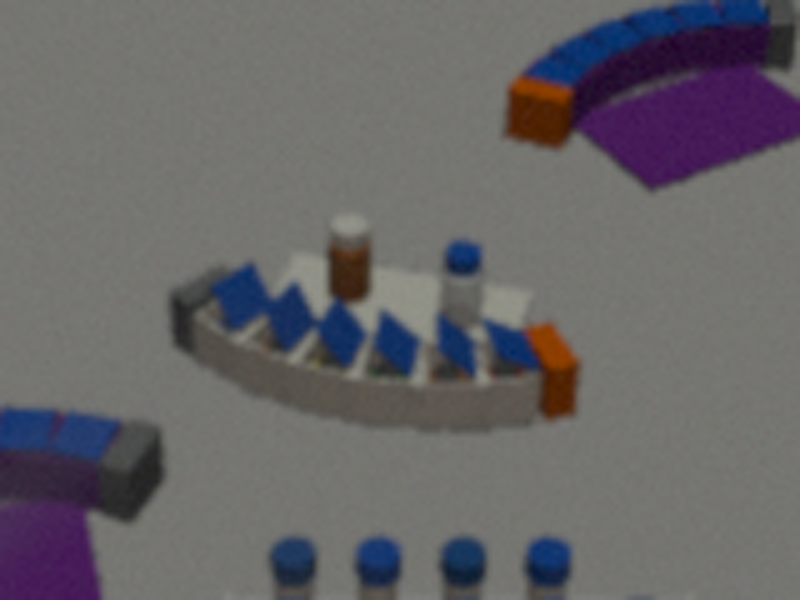

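```bash
cat > h.py <<'E'
import numpy as np, cv2
from scipy.spatial.transform import Rotation as Rn
from scipy.optimize import least_squares
def ray_to_z(c,uv,z):
    uv=np.array(uv,float).reshape(-1,1,2)
    n=cv2.undistortPoints(uv,c["camera_matrix"],np.array(c["D"]))[:,0]
    d=np.c_[n[:,0],-n[:,1],-np.ones(len(n))]
    T=c["world_from_camera"]; d=d@T[:3,:3].T; o=T[:3,3]
    return o+d*((z-o[2])/d[:,2])[:,None]
def proj(c,P):
    T=np.linalg.inv(c["world_from_camera"]); p=np.asarray(P)@T[:3,:3].T+T[:3,3]
    p=p*[1,-1,-1]
    return cv2.projectPoints(p.reshape(-1,1,3),np.zeros(3),np.zeros(3),c["camera_matrix"],np.array(c["D"]))[0][:,0]
def arc(s,r=150,z=33):
    a=np.asarray(s)/150.
    return np.stack([r*np.sin(a),-120+r*np.cos(a),z+0*a],-1)/1000
def place(p,P):
    c,s=np.cos(p[2]),np.sin(p[2]); P=np.asarray(P)
    return np.stack([p[0]+c*P[...,0]-s*P[...,1],p[1]+s*P[...,0]+c*P[...,1],P[...,2]],-1)
E
python3 - <<'E'
from h import *
from workcell import imaging
c=imaging.camera("top"); im=c["pixels"]
hsv=cv2.cvtColor(im,cv2.COLOR_BGR2HSV)
# hand-read crop corners -> px
f=lambda x,y:(200+x/5-.4,150+y/5-.4)
pads=[f(239,297),f(553,405)]
P=ray_to_z(c,pads,.033); print(P)
fl=ray_to_z(c,[f(236,450),f(460,531)],.004); print(fl)
v=P[1]-P[0]; th=np.arctan2(v[1],v[0]); print(np.linalg.norm(v),np.degrees(th))
pts=np.array([[-.0875,.002,.033],[.0875,.002,.033]])
print(np.degrees(np.arctan2(*(fl[1]-fl[0])[[1,0]])), np.linalg.norm(fl[1]-fl[0]))
mid=P.mean(0); cc=place([0,0,th],[[0,.002,.0]])[0]; p=[mid[0]-cc[0],mid[1]-cc[1],th]; print(p)
rows=place(p,arc(np.array([-92,-70,-42,-14,14,42,70,92]))); print(rows.round(4))
print(proj(c,rows).round(1))
for q in proj(c,rows): cv2.circle(im,tuple(int(round(16*t)) for t in q),12,(0,255,0),1,shift=4)
cv2.imwrite("pics/t1.png",cv2.resize(im[150:270,200:360],None,fx=5,fy=5,interpolation=cv2.INTER_CUBIC))
E
```

```text
[[ 0.56807337  0.08162184  0.033     ]
 [ 0.50930335 -0.08191482  0.033     ]]
[[ 0.48950346  0.08566242  0.004     ]
 [ 0.44512116 -0.03306411  0.004     ]]
0.17377616339988192 -109.76686960365565
-110.49672647063808 0.1267508486601673
[np.float64(0.536806208012148), np.float64(0.0005298959405992507), np.float64(-1.915793284191074)]
[[ 0.5685  0.0809  0.033 ]
 [ 0.5728  0.0593  0.033 ]
 [ 0.5736  0.0314  0.033 ]
 [ 0.5692  0.0038  0.033 ]
 [ 0.5597 -0.0226  0.033 ]
 [ 0.5455 -0.0467  0.033 ]
 [ 0.5271 -0.0677  0.033 ]
 [ 0.5101 -0.0816  0.033 ]]
[[247.7 208.8]
 [255.9 207.1]
 [266.5 206.7]
 [277.1 208.2]
 [287.2 211.7]
 [296.4 216.9]
 [304.6 223.9]
 [310.1 230.3]]
```

View pics/t1.png

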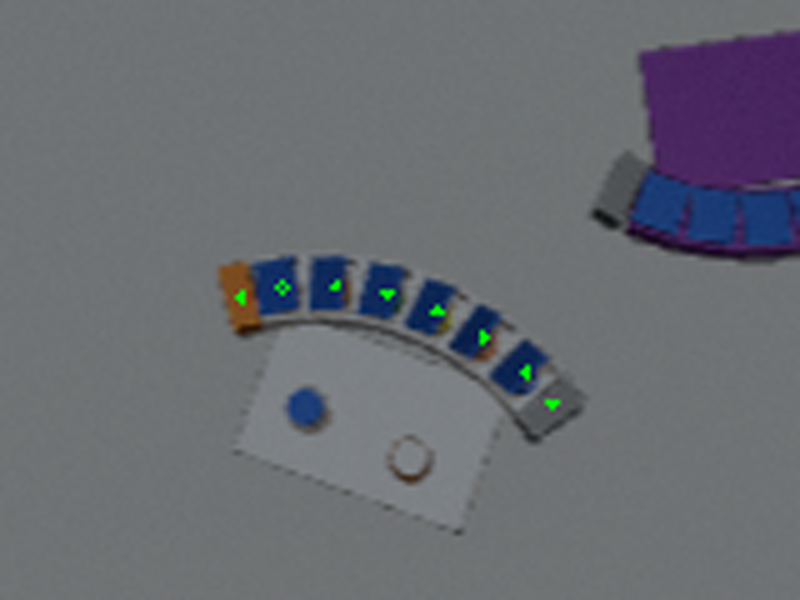

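```bash
cat >> h.py <<'E'
TR=[0.5368,0.0005,-1.9158]
def pose(s,ztip,off=0.0,tr=TR,tip=0.073):
    P=place(tr,arc(s,150+off))
    yaw=np.degrees(tr[2])-np.degrees(s/150)+90
    return np.array([P[0],P[1],ztip+tip]),Rn.from_euler('xyz',[-90,0,yaw],degrees=True)
def cmd(p0,R0,p1,R1):
    return np.r_[(R0.inv().apply(p1-p0))*100,(R0.inv()*R1).as_rotvec(degrees=True)]
E
python3 - <<'E'
from h import *
p,R=pose(-92,.207)
p0=np.array([.236,.497,.304]);R0=Rn.from_euler('xyz',[-90,0,64.63],degrees=True)
print(p,R.as_euler('xyz',degrees=True),cmd(p0,R0,p,R).round(2))
E
```

```text
[0.56850336 0.0808522  0.28      ] [-90.           0.          15.37415704] [-23.35   2.4  -47.87   0.    49.26  -0.  ]
```

Request:
arm_command --rows '[-1.95, 0.2, -3.99, 0, 4.1, 0, -1, -3.9, 0.4, -7.98, 0, 8.2, 0, -1, -5.84, 0.6, -11.97, 0, 12.3, 0, -1, -7.78, 0.8, -15.96, 0, 16.4, 0, -1, -9.73, 1.0, -19.95, 0, 20.5, 0, -1, -11.68, 1.2, -23.94, 0, 24.6, 0, -1, -13.62, 1.4, -27.92, 0, 28.7, 0, -1, -15.57, 1.6, -31.91, 0, 32.8, 0, -1, -17.5, 1.8, -35.9, 0, 36.9, 0, -1, -19.46, 2.0, -39.9, 0, 41, 0, -1, -21.4, 2.2, -43.9, 0, 45.2, 0, -1, -23.35, 2.4, -47.87, 0, 49.26, 0, -1]'

```text
time: 2.85
ee_pos: [0.5484, 0.1048, 0.2815]
tcp_rot: [-90.0, -0.0, 15.1]
wrist_force: [0.8, 1.0, 0.5]
opening: -0.0001
```

Run:
```python
from h import *
from workcell import sensors, imaging, models
o=sensors.get_obs(); print({k:np.round(o[k],4).tolist() for k in ['time','q','ee_pos','tcp_rot','wrist_force','opening']})
c=imaging.camera("wrist"); im=c["pixels"].copy(); cv2.imwrite("pics/w1.png",im)
print(c["world_from_camera"][:3,3])
for q in proj(c,place(TR,arc(np.array([-92,-70,-42,-14,14,42,70,92])))): cv2.circle(im,tuple(int(round(t)) for t in q),3,(0,255,0),1)
cv2.imwrite("pics/w1a.png",im)
for t in["start","finish"]: print(t,[(r["conf"],r["location"]) for r in models.spot_point(t,"wrist")])
```

```text
{'time': 2.85, 'q': [10.8136, 5.6817, 8.3423, 92.6307, 0.0029, 85.6646], 'ee_pos': [0.5484, 0.1048, 0.2815], 'tcp_rot': [-89.9993, -0.03, 15.149], 'wrist_force': [0.7726, 1.0039, 0.4972], 'opening': -0.0001}
[0.5303149  0.16953202 0.35115074]
start [(0.87, [54.3, 127.2])]
finish [(0.21, [286.1, 248.3])]
```

View pics/w1a.png

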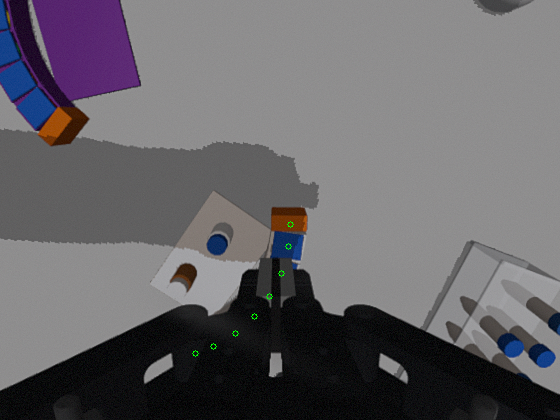

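Run:
```python
import cv2
im=cv2.imread("pics/w1a.png")
cv2.imwrite("pics/w1b.png",cv2.resize(im[180:300,220:360],None,fx=5,fy=5,interpolation=cv2.INTER_CUBIC))
```

```text
(no output)
```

View pics/w1b.png

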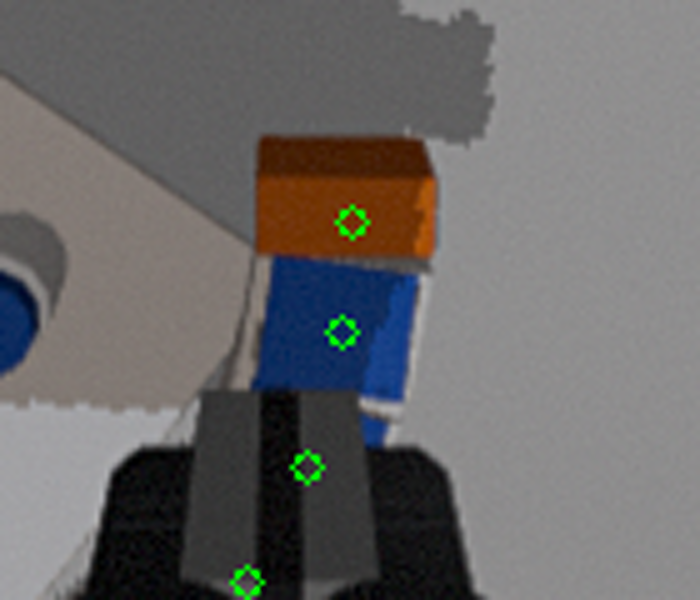

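Run:
```python
from h import *
p,R=pose(-92,.06)
p0=np.array([.5484,.1048,.2815]);R0=Rn.from_euler('xyz',[-90,0,15.15],degrees=True)
print(p,cmd(p0,R0,p,R).round(2))
```

```text
[0.56850336 0.0808522  0.133     ] [ 1.31 14.85 -2.84  0.   -0.22  0.  ]
```

Request:
arm_command --rows '[1.3, 3, -2.84, 0, 0, 0, -1, 1.3, 6.5, -2.84, 0, 0, 0, -1, 1.3, 10, -2.84, 0, 0, 0, -1, 1.3, 13, -2.84, 0, 0, 0, -1, 1.3, 14.5, -2.84, 0, 0, 0, -1, 1.3, 14.85, -2.84, 0, 0, 0, -1, 1.3, 14.85, -2.84, 0, 0, 0, -1, 1.3, 14.85, -2.84, 0, 0, 0, -1]'

```text
time: 3.67
ee_pos: [0.5678, 0.0835, 0.1344]
tcp_rot: [-90.0, -0.1, 15.4]
wrist_force: [0.1, 0.4, 0.2]
opening: 0.0
```

Run:
```python
from h import *
from workcell import sensors, imaging, models
o=sensors.get_obs(); print({k:np.round(o[k],4).tolist() for k in ['time','q','qd','ee_pos','tcp_rot','wrist_force','opening']})
c=imaging.camera("wrist"); im=c["pixels"].copy(); cv2.imwrite("pics/w2.png",im)
c=imaging.camera("scene"); im=c["pixels"].copy(); cv2.imwrite("pics/s2.png",cv2.resize(im[100:240,220:400],None,fx=4,fy=4,interpolation=cv2.INTER_CUBIC))
```

```text
{'time': 3.6667, 'q': [8.3662, 8.2436, -5.1064, 76.554, 0.0052, 82.9311], 'qd': [-0.3033, -0.4521, 1.0313, 0.0934, -0.0651, -0.0341], 'ee_pos': [0.5678, 0.0835, 0.1344], 'tcp_rot': [-90.0067, -0.096, 15.4351], 'wrist_force': [0.1256, 0.4398, 0.2332], 'opening': 0.0}
```

View pics/w2.png

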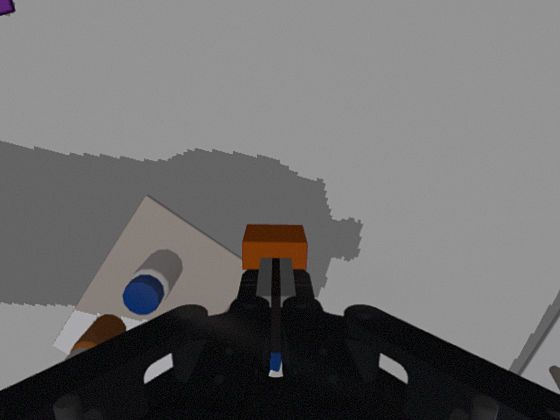

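View pics/s2.png

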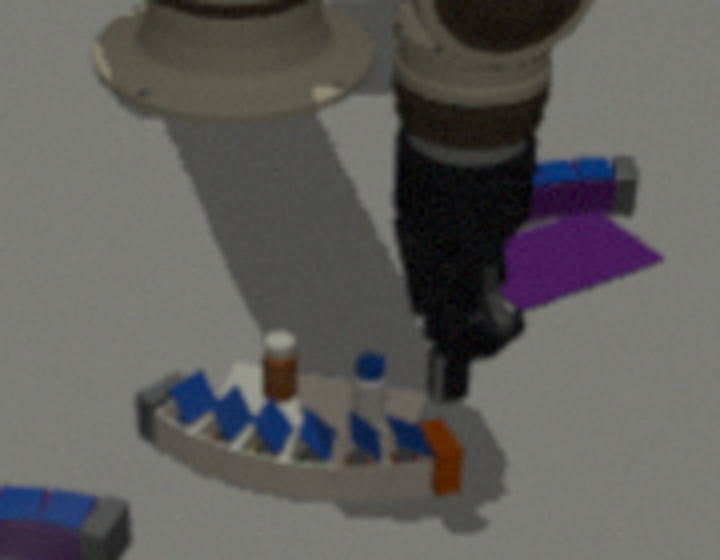

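```bash
cat >> h.py <<'E'
def rel(s,ztip,off=0):
    from workcell import sensors
    o=sensors.get_obs(); p0=o['ee_pos'];R0=Rn.from_euler('xyz',o['tcp_rot'],degrees=True)
    return cmd(p0,R0,*pose(s,ztip,off)).round(2)
E
python3 -c "
from h import *
print(rel(-98,.037))"
```

```text
[-0.06  2.49  0.36  0.02 -2.26  0.17]
```

Request:
arm_command --rows '[0, 1, 0.36, 0, -2.3, 0, -1, 0, 2, 0.36, 0, -2.3, 0, -1, 0, 2.4, 0.36, 0, -2.3, 0, -1, 0, 2.4, 0.36, 0, -2.3, 0, -1, 0, 2.4, 0.36, 0, -2.3, 0, -1, 0, 2.4, 0.36, 0, -2.3, 0, -1]'

```text
time: 4.27
ee_pos: [0.5668, 0.0862, 0.1094]
tcp_rot: [-90.0, -0.0, 17.6]
wrist_force: [-0.2, -0.3, 0.1]
opening: 0.0006
```

```bash
python3 -c "
from h import *
from workcell import sensors
o=sensors.get_obs(); print({k:np.round(o[k],4).tolist() for k in ['time','ee_pos','tcp_rot','wrist_force']})
print(rel(-98,.033))"
```

```text
{'time': 4.2667, 'ee_pos': [0.5668, 0.0862, 0.1094], 'tcp_rot': [-90.0055, -0.0293, 17.6387], 'wrist_force': [-0.2007, -0.302, 0.1404]}
[ 0.01  0.34  0.04  0.01 -0.03  0.03]
```

Request:
arm_command --rows '[0, 0.1, 0, 0, 0, 0, -1, 0, 0.2, 0, 0, 0, 0, -1, 0, 0.2, 0, 0, 0, 0, -1]'

```text
time: 4.52
ee_pos: [0.5666, 0.0863, 0.1069]
tcp_rot: [-90.0, -0.0, 17.7]
wrist_force: [-0.2, -0.3, 1.1]
opening: 0.0001
```

Request:
arm_command --rows '[0, 0.05, 0, 0, 0, 0, -1, 0, 0.1, 0, 0, 0, 0, -1, 0, 0.1, 0, 0, 0, 0, -1]'

```text
time: 4.77
ee_pos: [0.5666, 0.0863, 0.1058]
tcp_rot: [-90.0, 0.0, 17.7]
wrist_force: [0.1, 0.5, 0.3]
opening: -0.0001
```

Request:
arm_command --rows '[0, 0.05, 0, 0, 0, 0, -1, 0, 0.05, 0, 0, 0, 0, -1, 0, 0.05, 0, 0, 0, 0, -1]'

```text
time: 5.02
ee_pos: [0.5666, 0.0863, 0.1057]
tcp_rot: [-90.0, -0.0, 17.7]
wrist_force: [-0.8, 0.2, 2.9]
opening: 0.0
```

```bash
cat > plan.py <<'E'
from h import *
import sys
# usage: plan.py r x0 y0 z0 yaw0 zpress
r,x0,y0,z0,yaw0,zp=map(float,sys.argv[1:7])
prof=[(-26,4),(-23,9),(-19,12),(-15,14),(-11,14),(-7,13),(-4,10),(-2,7),(-.5,4),(.5,1.5),(.5,0),(.5,0)]
p0=np.array([x0,y0,z0]);R0=Rn.from_euler('xyz',[-90,0,yaw0],degrees=True)
out=[]
for ds,h in prof:
    p,R=pose(r+ds,0); p[2]=zp+h/1000
    c=cmd(p0,R0,p,R); c=np.r_[c[:3].round(2),0,c[4].round(1),0]; out.append(c)
    print(*c,-1,sep=', ')
c=out[-1]; print('end',(p0+R0.apply(c[:3]/100)).round(4),yaw0-c[4])
E
python3 plan.py -70 .5666 .0863 .1053 17.66 .1056
```

```text
0.03, -0.43, -0.18, 0.0, 0.8, 0.0, -1
0.02, -0.93, -0.48, 0.0, 1.9, 0.0, -1
0.0, -1.23, -0.88, 0.0, 3.4, 0.0, -1
-0.03, -1.43, -1.28, 0.0, 5.0, 0.0, -1
-0.07, -1.43, -1.67, 0.0, 6.5, 0.0, -1
-0.12, -1.33, -2.07, 0.0, 8.0, 0.0, -1
-0.16, -1.03, -2.37, 0.0, 9.2, 0.0, -1
-0.2, -0.73, -2.56, 0.0, 9.9, 0.0, -1
-0.22, -0.43, -2.71, 0.0, 10.5, 0.0, -1
-0.24, -0.18, -2.81, 0.0, 10.9, 0.0, -1
-0.24, -0.03, -2.81, 0.0, 10.9, 0.0, -1
-0.24, -0.03, -2.81, 0.0, 10.9, 0.0, -1
end [0.5728 0.0588 0.1056] 6.76
```

Request:
arm_command --rows '[0.03, -0.43, -0.18, 0, 0.8, 0, -1, 0.02, -0.93, -0.48, 0, 1.9, 0, -1, 0, -1.23, -0.88, 0, 3.4, 0, -1, -0.03, -1.43, -1.28, 0, 5, 0, -1, -0.07, -1.43, -1.67, 0, 6.5, 0, -1, -0.12, -1.33, -2.07, 0, 8, 0, -1, -0.16, -1.03, -2.37, 0, 9.2, 0, -1, -0.2, -0.73, -2.56, 0, 9.9, 0, -1, -0.22, -0.43, -2.71, 0, 10.5, 0, -1, -0.24, -0.18, -2.81, 0, 10.9, 0, -1, -0.24, -0.03, -2.81, 0, 10.9, 0, -1, -0.24, -0.03, -2.81, 0, 10.9, 0, -1]'

```text
time: 6.02
ee_pos: [0.5727, 0.0586, 0.1057]
tcp_rot: [-90.0, 0.0, 6.8]
wrist_force: [-0.2, -1.4, 1.2]
opening: 0.0001
```

```bash
cat > look.py <<'E'
from h import *
import sys
from workcell import sensors, imaging
n=sys.argv[1]
o=sensors.get_obs(); print({k:np.round(o[k],4).tolist() for k in ['time','ee_pos','tcp_rot','wrist_force']})
a=imaging.camera("scene")["pixels"][130:240,220:380]
b=imaging.camera("top")["pixels"][170:270,220:340]
a=cv2.resize(a,(640,440),interpolation=cv2.INTER_CUBIC)
cv2.imwrite(f"pics/{n}.png",a); cv2.imwrite(f"pics/{n}t.png",cv2.resize(b,(600,500),interpolation=cv2.INTER_CUBIC))
E
python3 look.py l1
```

```text
{'time': 6.0167, 'ee_pos': [0.5727, 0.0586, 0.1057], 'tcp_rot': [-90.0205, 0.008, 6.7654], 'wrist_force': [-0.2149, -1.4417, 1.2308]}
```

View pics/l1.png

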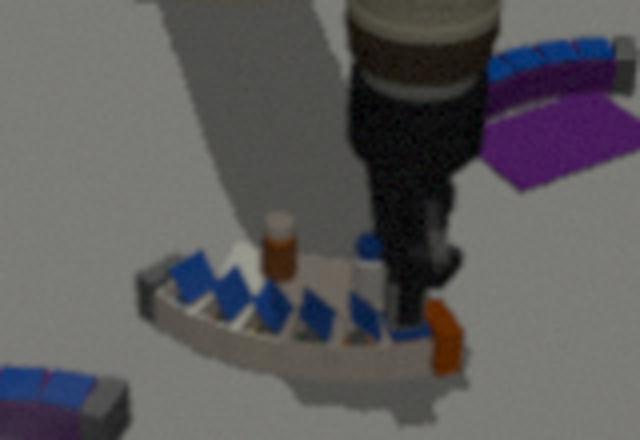

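View pics/l1t.png

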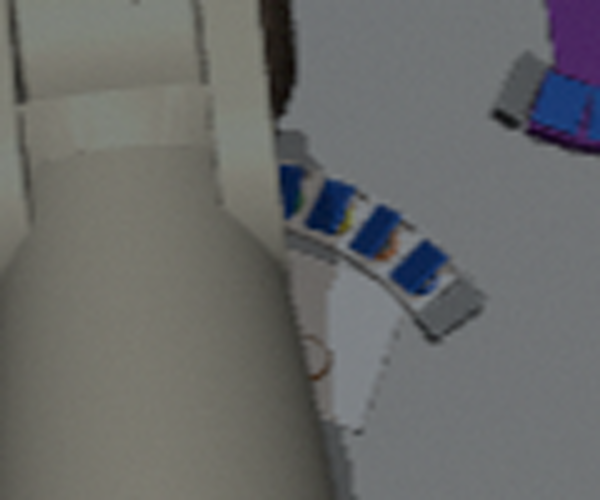

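```bash
python3 plan.py -42 .5728 .0588 .1056 6.76 .1056
```

```text
0.0, -0.4, -0.15, 0.0, 0.6, 0.0, -1
-0.0, -0.9, -0.45, 0.0, 1.7, 0.0, -1
-0.02, -1.2, -0.85, 0.0, 3.2, 0.0, -1
-0.05, -1.4, -1.25, 0.0, 4.8, 0.0, -1
-0.09, -1.4, -1.65, 0.0, 6.3, 0.0, -1
-0.14, -1.3, -2.04, 0.0, 7.8, 0.0, -1
-0.18, -1.0, -2.34, 0.0, 9.0, 0.0, -1
-0.21, -0.7, -2.54, 0.0, 9.7, 0.0, -1
-0.24, -0.4, -2.69, 0.0, 10.3, 0.0, -1
-0.26, -0.15, -2.78, 0.0, 10.7, 0.0, -1
-0.26, -0.0, -2.78, 0.0, 10.7, 0.0, -1
-0.26, -0.0, -2.78, 0.0, 10.7, 0.0, -1
end [0.5735 0.0309 0.1056] -3.9399999999999995
```

Request:
arm_command --rows '[0, -0.4, -0.15, 0, 0.6, 0, -1, 0, -0.9, -0.45, 0, 1.7, 0, -1, -0.02, -1.2, -0.85, 0, 3.2, 0, -1, -0.05, -1.4, -1.25, 0, 4.8, 0, -1, -0.09, -1.4, -1.65, 0, 6.3, 0, -1, -0.14, -1.3, -2.04, 0, 7.8, 0, -1, -0.18, -1, -2.34, 0, 9, 0, -1, -0.21, -0.7, -2.54, 0, 9.7, 0, -1, -0.24, -0.4, -2.69, 0, 10.3, 0, -1, -0.26, -0.15, -2.78, 0, 10.7, 0, -1, -0.26, 0, -2.78, 0, 10.7, 0, -1, -0.26, 0, -2.78, 0, 10.7, 0, -1]'

```text
time: 7.12
ee_pos: [0.5734, 0.0307, 0.1057]
tcp_rot: [-90.0, 0.0, -3.9]
wrist_force: [-0.6, -1.9, 1.7]
opening: -0.0001
```

```bash
python3 look.py l2;  python3 plan.py -14 .5735 .0309 .1056 -3.94 .1056
```

```text
{'time': 7.1167, 'ee_pos': [0.5734, 0.0307, 0.1057], 'tcp_rot': [-90.0295, 0.0049, -3.9347], 'wrist_force': [-0.6183, -1.888, 1.716]}
0.0, -0.4, -0.16, 0.0, 0.5, 0.0, -1
-0.0, -0.9, -0.46, 0.0, 1.7, 0.0, -1
-0.02, -1.2, -0.86, 0.0, 3.2, 0.0, -1
-0.05, -1.4, -1.25, 0.0, 4.8, 0.0, -1
-0.09, -1.4, -1.65, 0.0, 6.3, 0.0, -1
-0.14, -1.3, -2.05, 0.0, 7.8, 0.0, -1
-0.18, -1.0, -2.35, 0.0, 9.0, 0.0, -1
-0.21, -0.7, -2.54, 0.0, 9.7, 0.0, -1
-0.24, -0.4, -2.69, 0.0, 10.3, 0.0, -1
-0.26, -0.15, -2.79, 0.0, 10.7, 0.0, -1
-0.26, -0.0, -2.79, 0.0, 10.7, 0.0, -1
-0.26, -0.0, -2.79, 0.0, 10.7, 0.0, -1
end [0.569  0.0032 0.1056] -14.639999999999999
```

View pics/l2.png

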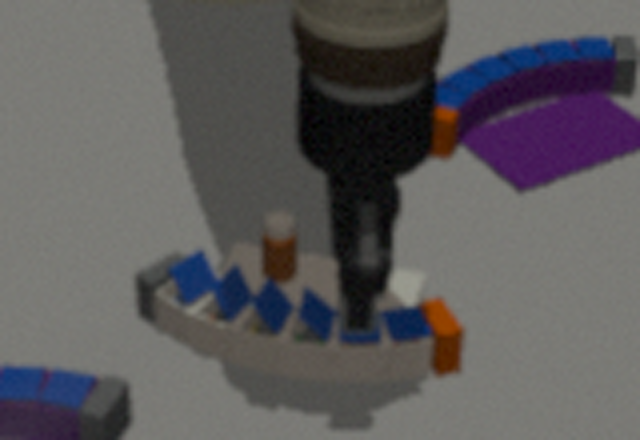

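Request:
arm_command --rows '[0, -0.4, -0.16, 0, 0.5, 0, -1, 0, -0.9, -0.46, 0, 1.7, 0, -1, -0.02, -1.2, -0.86, 0, 3.2, 0, -1, -0.05, -1.4, -1.25, 0, 4.8, 0, -1, -0.09, -1.4, -1.65, 0, 6.3, 0, -1, -0.14, -1.3, -2.05, 0, 7.8, 0, -1, -0.18, -1, -2.35, 0, 9, 0, -1, -0.21, -0.7, -2.54, 0, 9.7, 0, -1, -0.24, -0.4, -2.69, 0, 10.3, 0, -1, -0.26, -0.15, -2.79, 0, 10.7, 0, -1, -0.26, 0, -2.79, 0, 10.7, 0, -1, -0.26, 0, -2.79, 0, 10.7, 0, -1]'

```text
time: 8.22
ee_pos: [0.5689, 0.003, 0.1056]
tcp_rot: [-90.0, 0.0, -14.6]
wrist_force: [-1.7, -1.6, 3.3]
opening: 0.0004
```

```bash
python3 look.py l3;  python3 plan.py 14 .5690 .0032 .1056 -14.64 .1056
```

```text
{'time': 8.2167, 'ee_pos': [0.5689, 0.003, 0.1056], 'tcp_rot': [-90.0318, 0.0067, -14.6343], 'wrist_force': [-1.677, -1.5558, 3.3292]}
0.0, -0.4, -0.14, 0.0, 0.5, 0.0, -1
-0.01, -0.9, -0.44, 0.0, 1.7, 0.0, -1
-0.02, -1.2, -0.84, 0.0, 3.2, 0.0, -1
-0.05, -1.4, -1.24, 0.0, 4.7, 0.0, -1
-0.09, -1.4, -1.64, 0.0, 6.3, 0.0, -1
-0.14, -1.3, -2.04, 0.0, 7.8, 0.0, -1
-0.18, -1.0, -2.34, 0.0, 8.9, 0.0, -1
-0.21, -0.7, -2.53, 0.0, 9.7, 0.0, -1
-0.24, -0.4, -2.68, 0.0, 10.3, 0.0, -1
-0.26, -0.15, -2.78, 0.0, 10.7, 0.0, -1
-0.26, -0.0, -2.78, 0.0, 10.7, 0.0, -1
-0.26, -0.0, -2.78, 0.0, 10.7, 0.0, -1
end [ 0.5595 -0.023   0.1056] -25.34
```

View pics/l3.png

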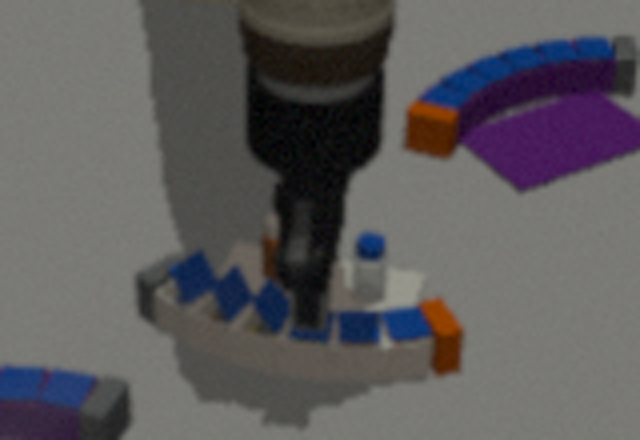

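Request:
arm_command --rows '[0, -0.42, -0.14, 0, 0.5, 0, -1, 0, -0.92, -0.44, 0, 1.7, 0, -1, -0.02, -1.22, -0.84, 0, 3.2, 0, -1, -0.05, -1.42, -1.24, 0, 4.7, 0, -1, -0.09, -1.42, -1.64, 0, 6.3, 0, -1, -0.14, -1.32, -2.04, 0, 7.8, 0, -1, -0.18, -1.02, -2.34, 0, 8.9, 0, -1, -0.21, -0.72, -2.53, 0, 9.7, 0, -1, -0.24, -0.42, -2.68, 0, 10.3, 0, -1, -0.26, -0.17, -2.78, 0, 10.7, 0, -1, -0.26, -0.02, -2.78, 0, 10.7, 0, -1, -0.26, -0.02, -2.78, 0, 10.7, 0, -1]'

```text
time: 9.32
ee_pos: [0.5594, -0.0231, 0.1057]
tcp_rot: [-90.0, 0.0, -25.3]
wrist_force: [-0.3, -0.2, 0.4]
opening: -0.0
```

```bash
python3 look.py l4;  python3 plan.py 42 .5595 -.0230 .1058 -25.34 .1058
```

```text
{'time': 9.3167, 'ee_pos': [0.5594, -0.0231, 0.1057], 'tcp_rot': [-90.0242, 0.0133, -25.3322], 'wrist_force': [-0.2695, -0.1702, 0.4254]}
-0.0, -0.4, -0.15, 0.0, 0.5, 0.0, -1
-0.01, -0.9, -0.45, 0.0, 1.7, 0.0, -1
-0.02, -1.2, -0.85, 0.0, 3.2, 0.0, -1
-0.05, -1.4, -1.25, 0.0, 4.7, 0.0, -1
-0.09, -1.4, -1.65, 0.0, 6.3, 0.0, -1
-0.14, -1.3, -2.05, 0.0, 7.8, 0.0, -1
-0.18, -1.0, -2.34, 0.0, 8.9, 0.0, -1
-0.22, -0.7, -2.54, 0.0, 9.7, 0.0, -1
-0.24, -0.4, -2.69, 0.0, 10.3, 0.0, -1
-0.26, -0.15, -2.79, 0.0, 10.7, 0.0, -1
-0.26, -0.0, -2.79, 0.0, 10.7, 0.0, -1
-0.26, -0.0, -2.79, 0.0, 10.7, 0.0, -1
end [ 0.5452 -0.0471  0.1058] -36.04
```

View pics/l4.png

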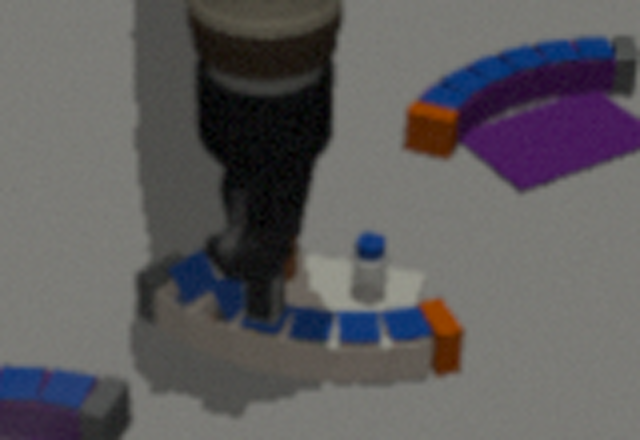

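Request:
arm_command --rows '[0, -0.4, -0.15, 0, 0.5, 0, -1, 0, -0.9, -0.45, 0, 1.7, 0, -1, -0.02, -1.2, -0.85, 0, 3.2, 0, -1, -0.05, -1.4, -1.25, 0, 4.7, 0, -1, -0.09, -1.4, -1.65, 0, 6.3, 0, -1, -0.14, -1.3, -2.05, 0, 7.8, 0, -1, -0.18, -1, -2.34, 0, 8.9, 0, -1, -0.22, -0.7, -2.54, 0, 9.7, 0, -1, -0.24, -0.4, -2.69, 0, 10.3, 0, -1, -0.26, -0.15, -2.79, 0, 10.7, 0, -1, -0.26, 0.01, -2.79, 0, 10.7, 0, -1, -0.26, 0.01, -2.79, 0, 10.7, 0, -1]'

```text
time: 10.42
ee_pos: [0.5451, -0.0472, 0.1057]
tcp_rot: [-90.0, 0.0, -36.0]
wrist_force: [-1.4, -0.7, 1.4]
opening: 0.0
```

```bash
python3 look.py l5;  python3 plan.py 70 .5452 -.0471 .1057 -36.04 .1057
```

```text
{'time': 10.4167, 'ee_pos': [0.5451, -0.0472, 0.1057], 'tcp_rot': [-90.0238, 0.0007, -36.0289], 'wrist_force': [-1.4329, -0.6591, 1.4304]}
0.0, -0.4, -0.15, 0.0, 0.5, 0.0, -1
-0.01, -0.9, -0.45, 0.0, 1.7, 0.0, -1
-0.02, -1.2, -0.85, 0.0, 3.2, 0.0, -1
-0.05, -1.4, -1.25, 0.0, 4.7, 0.0, -1
-0.09, -1.4, -1.64, 0.0, 6.3, 0.0, -1
-0.14, -1.3, -2.04, 0.0, 7.8, 0.0, -1
-0.18, -1.0, -2.34, 0.0, 8.9, 0.0, -1
-0.21, -0.7, -2.54, 0.0, 9.7, 0.0, -1
-0.24, -0.4, -2.68, 0.0, 10.3, 0.0, -1
-0.26, -0.15, -2.78, 0.0, 10.7, 0.0, -1
-0.26, -0.0, -2.78, 0.0, 10.7, 0.0, -1
-0.26, -0.0, -2.78, 0.0, 10.7, 0.0, -1
end [ 0.5267 -0.068   0.1057] -46.739999999999995
```

View pics/l5.png

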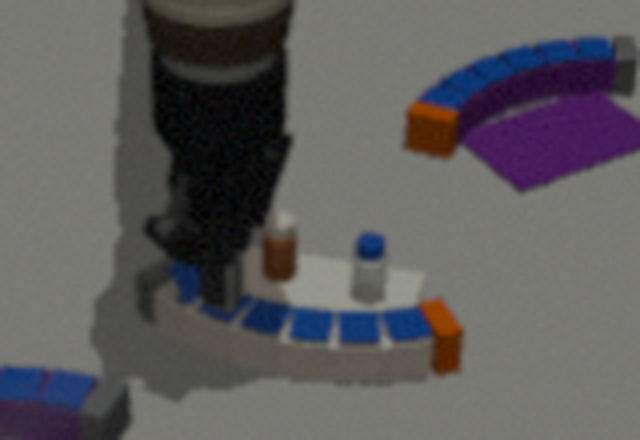

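Request:
arm_command --rows '[0, -0.4, -0.15, 0, 0.5, 0, -1, 0, -0.9, -0.45, 0, 1.7, 0, -1, -0.02, -1.2, -0.85, 0, 3.2, 0, -1, -0.05, -1.4, -1.25, 0, 4.7, 0, -1, -0.09, -1.4, -1.64, 0, 6.3, 0, -1, -0.14, -1.3, -2.04, 0, 7.8, 0, -1, -0.18, -1, -2.34, 0, 8.9, 0, -1, -0.21, -0.7, -2.54, 0, 9.7, 0, -1, -0.24, -0.4, -2.68, 0, 10.3, 0, -1, -0.26, -0.15, -2.78, 0, 10.7, 0, -1, -0.26, 0, -2.78, 0, 10.7, 0, -1, -0.26, 0, -2.78, 0, 10.7, 0, -1]'

```text
time: 11.52
ee_pos: [0.5267, -0.0681, 0.1057]
tcp_rot: [-90.0, 0.0, -46.7]
wrist_force: [0.1, 0.5, 0.4]
opening: -0.0
```

```bash
python3 look.py l6
```

```text
{'time': 11.5167, 'ee_pos': [0.5267, -0.0681, 0.1057], 'tcp_rot': [-90.0172, 0.0017, -46.726], 'wrist_force': [0.0651, 0.5302, 0.3925]}
```

View pics/l6.png

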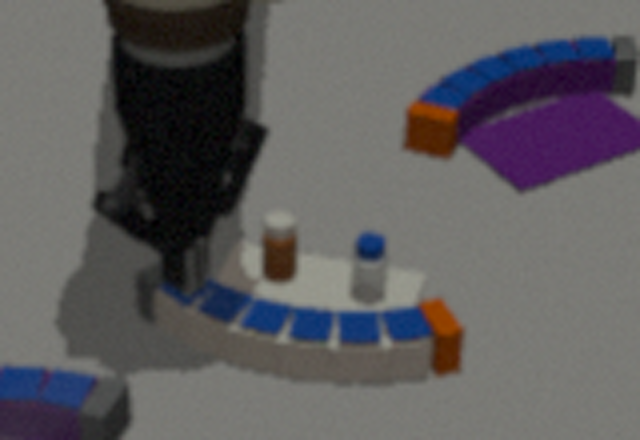

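Request:
arm_command --rows '[0, 0.02, 0, 0, 0, 0, -1, 0, 0.03, 0, 0, 0, 0, -1, 0, 0.03, 0, 0, 0, 0, -1]'

```text
time: 11.87
ee_pos: [0.5267, -0.0681, 0.1056]
tcp_rot: [-90.0, -0.0, -46.7]
wrist_force: [-1.7, -0.8, 2.9]
opening: 0.0
```

Request:
arm_command --rows '[0, -0.5, 0, 0, 0, 0, -1, 0, -2, 0, 0, 0, 0, -1, 0, -5, 0, 0, 0, 0, -1, 0, -8, 3, 0, 0, 0, -1, 0, -11, 6, 0, 0, 0, -1, 0, -14, 10, 0, 0, 0, -1, 0, -16, 14, 0, 0, 0, -1, 0, -16, 14, 0, 0, 0, -1, 0, -16, 14, 0, 0, 0, -1]'

```text
time: 12.62
ee_pos: [0.6307, 0.0302, 0.2668]
tcp_rot: [-89.9, -0.1, -46.6]
wrist_force: [0.5, 0.5, -0.3]
opening: 0.0001
```

```bash
python3 look.py l7
python3 - <<'E'
from h import *
from workcell import imaging
for n in ["wrist","scene","top"]:
    c=imaging.camera(n); im=c["pixels"].copy(); cv2.imwrite(f"pics/f_{n}.png",im)
E
```

```text
{'time': 12.6167, 'ee_pos': [0.6307, 0.0302, 0.2668], 'tcp_rot': [-89.8631, -0.0716, -46.5827], 'wrist_force': [0.4829, 0.5251, -0.2566]}
```

View pics/f_wrist.png

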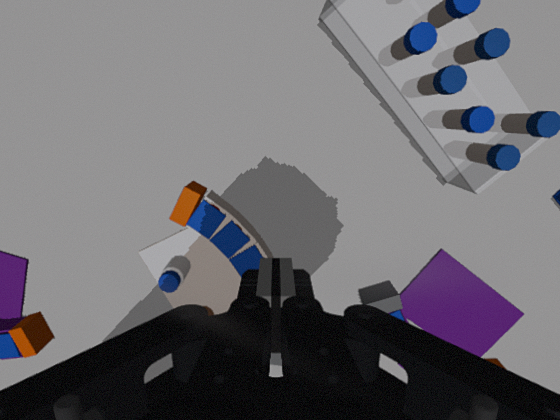

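View pics/l7.png

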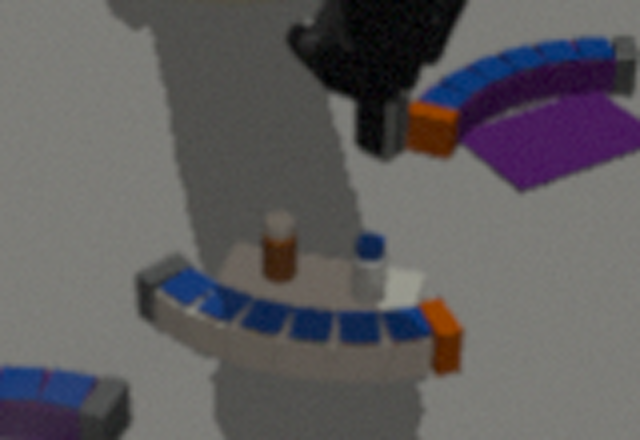

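View pics/l7t.png

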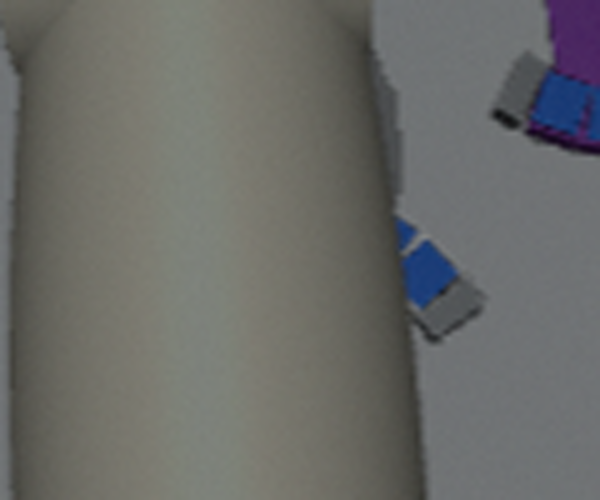

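Request:
arm_command --rows '[-3, -2, 0, 0, 0, 0, -1, -6, -4, 0, 0, 0, 0, -1, -9, -6, 0, 0, 0, 0, -1, -12, -6, 0, 0, 0, 0, -1, -15, -6, 0, 0, 0, 0, -1, -18, -6, 1, 0, 0, 0, -1, -21, -6, 1, 0, 0, 0, -1, -24, -6, 2, 0, 0, 0, -1, -27, -6, 2, 0, 0, 0, -1, -30, -6, 2, 0, 0, 0, -1, -32, -6, 3, 0, 0, 0, -1, -32, -6, 3, 0, 0, 0, -1]'

```text
time: 13.87
ee_pos: [0.4294, 0.2832, 0.3252]
tcp_rot: [-90.0, 0.0, -46.6]
wrist_force: [-0.0, 0.3, 0.1]
opening: 0.0004
```

```bash
python3 look.py l8
python3 - <<'E'
from h import *
from workcell import imaging
c=imaging.camera("top"); im=c["pixels"].copy(); cv2.imwrite("pics/top8.png",im)
for lab,off in(("r",0),):
  for s in [-92,-78,-70,-62,-50,-42,-34,-22,-14,-6,6,14,22,34,42,50,62,70,78,92]:
    v=[]
    for off in(-8,0,8):
        P=place(TR,arc(s,150+off)); u=proj(c,P[None])[0]
        i,j=int(round(u[1])),int(round(u[0])); z=c["z_map"][i,j]
        K=c["camera_matrix"]; n=cv2.undistortPoints(np.array([[[j,i]]],float),K,np.array(c["D"]))[0,0]
        w=c["world_from_camera"]@np.r_[n[0]*z,-n[1]*z,-z,1]; v.append(round(w[2]*1000,1))
    print(s,v)
E
```

```text
{'time': 13.8667, 'ee_pos': [0.4294, 0.2832, 0.3252], 'tcp_rot': [-89.9823, 0.046, -46.6138], 'wrist_force': [-0.0325, 0.2756, 0.1014]}
-92 [np.float64(31.6), np.float64(31.8), np.float64(35.2)]
-78 [np.float64(33.3), np.float64(34.9), np.float64(30.0)]
-70 [np.float64(30.6), np.float64(33.4), np.float64(32.6)]
-62 [np.float64(34.1), np.float64(34.5), np.float64(31.6)]
-50 [np.float64(32.4), np.float64(36.9), np.float64(28.0)]
-42 [np.float64(32.3), np.float64(34.7), np.float64(33.6)]
-34 [np.float64(36.7), np.float64(37.0), np.float64(37.9)]
-22 [np.float64(31.7), np.float64(35.9), np.float64(35.9)]
-14 [np.float64(31.5), np.float64(36.5), np.float64(35.7)]
-6 [np.float64(28.7), np.float64(34.6), np.float64(33.2)]
6 [np.float64(36.1), np.float64(28.7), np.float64(32.7)]
14 [np.float64(36.8), np.float64(27.5), np.float64(36.3)]
22 [np.float64(30.9), np.float64(33.5), np.float64(33.5)]
34 [np.float64(42.9), np.float64(32.4), np.float64(31.6)]
42 [np.float64(32.4), np.float64(36.1), np.float64(34.0)]
50 [np.float64(33.6), np.float64(32.3), np.float64(35.3)]
62 [np.float64(34.9), np.float64(32.8), np.float64(35.1)]
70 [np.float64(33.1), np.float64(31.5), np.float64(30.3)]
78 [np.float64(36.6), np.float64(33.5), np.float64(30.6)]
92 [np.float64(33.5), np.float64(32.8), np.float64(36.1)]
```

View pics/l8t.png

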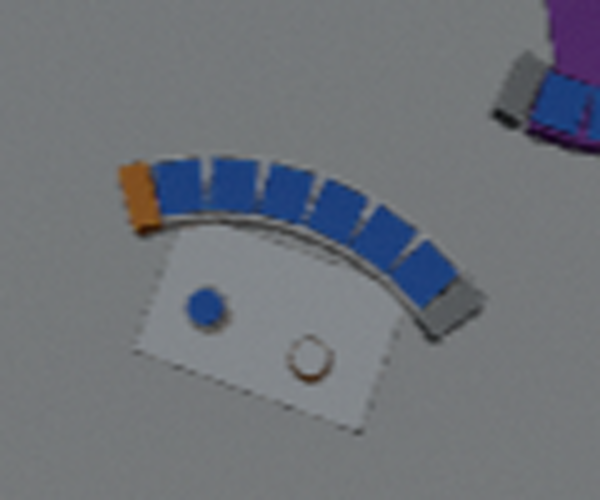

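View pics/l8.png

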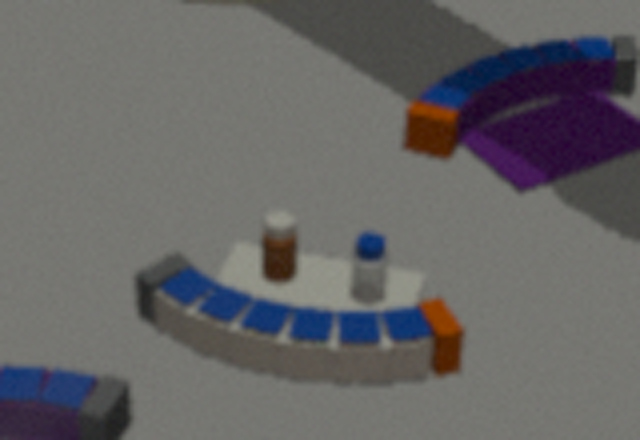

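View pics/top8.png

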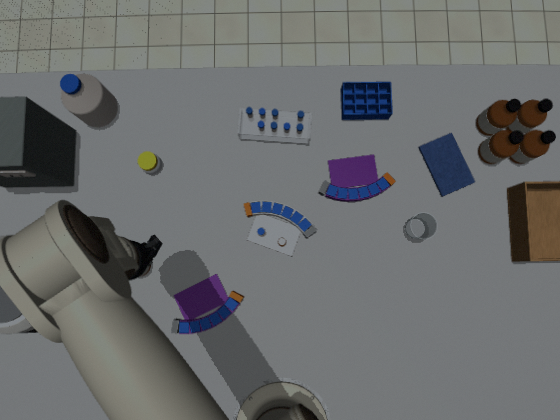

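```bash
python3 -c "
from workcell import bot
print(bot.job_done())"
```

```text
the job is handed in; nothing more can be done
None
```

All six lids lie flat, closed in order from the orange end, and the job was handed in at about 14 s of the 48 s allowed.

**What I did:** I chose the white tray, centred near pixel (279, 222) in the top view. The two purple look-alikes were near (355, 175) and (205, 300). With the fingers shut, I touched the orange pad once to find the contact height. I then followed the arc from lid 1 to lid 6. I did not drag the fingers at one level. They dipped in a shallow wave of about 14 mm over each lid, so that each was pushed near its free edge and the loose tray was not dragged. Readings at the end of each press and touch did not go above about 3.3 N. Lid 6 read only 0.4 N at first, so I pressed it a little further, to 2.9 N, then lifted the hand clear and moved it away.

**Last checks:**
- **Lids:** The final top and scene pictures show all six flat. The depth readings along the row average about 33 mm. They scatter by 2–3 mm, with one stray reading of 43 mm on the edge of lid 5 that the pictures do not support.
- **Lid 4:** It got the lightest press, about 0.4 N. It looks as flat as the others.
- **Tray, vials and bench:** The tray's pads and floor corner are at the same pixels as before. Both vials stand as they were, and I saw nothing else disturbed. In the last top view the arm covers the bottle, so I could not check it there.
- **Hand:** It is clear of everything, with the wrist force near zero.

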